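# Take the bayonet filler cap off a motorcycle tank

### The job

Open the fuel tank: push the red release button beside the filler cap all the way down (it stays down), turn the cap anticlockwise by a quarter turn or somewhat less, until you feel it come up against its stop, then lift it straight off and set it upright on the floor of the steel parts tray and let go. Do it gently: do not force the button, the turn or the lift, do not let the cap drop, and leave the socket, spray can and wrench where they are.

Things in the scene. Friction and masses are not known exactly. Their poses are not given: they have to be found in the camera images.
- tank: blue motorcycle tank lying in a wooden cradle fixed to the bench, 435 mm long (along its own x), 260 mm wide; its own x points to its narrow tail. Origin on the bench surface under the filler axis; the flat top round the filler is 190 mm above it. A steel filler neck (68 mm across, 18 mm high) stands on that flat top.
- cap: round bayonet cap, loose, seated in the filler neck; 0.11 to 0.23 kg. Origin on its axis at the centre of its underside, z up. Above the origin: 36 mm plug 0 to 12 mm, aluminium disc 62 mm across 11.5 to 20 mm, black grip bar 20 to 49 mm, 46 mm long (own x) and 14 mm wide (own y). Stands stably on its underside. A sprung seal under it pushes it up with about 8 N.
- cap_lugs (a point): the cap's underside centre, where two lugs reach 25 mm out along own +x and -x, hidden under the neck's flange. They come free after an anticlockwise turn (seen from above) of 56 to 95 degrees, different each time and not visible: there the turn meets a firm stop. They pass only at the stop or up to 5 degrees before it; 15 mm of straight lift then clears the neck.
- cap_ear (a point): outer end of the cap's yellow locking ear, 10 mm wide, 46 mm from the axis at -24 degrees from the cap's own x, 12 to 19 mm above the cap's underside. At the start it stands just clockwise (from above) of the red button, which blocks an anticlockwise turn beyond about 10 degrees; once the button is down the ear passes over it.
- cap_bar (a point): point on the cap's axis inside the grip bar, 38 mm above the cap's origin (11 mm below the bar's top, 18 mm above the disc); same axes as the cap. Turning the cap drags with up to about 0.15 N m; at the stop the resistance jumps. Keep the turn at the stop under about 0.5 N m and a pull on a still locked cap under 20 N.
- release_top (a point): centre of the top face of the red release button (18 mm across), which stands 51 mm from the filler axis towards the tank's own +x. Untouched it stands 29 mm above the flat top of the tank, fully pushed 17 mm. Black housing 26 mm across and 14 mm high round its foot.
- release (a joint): travel of the release button, m: 0 up, 0.012 fully down. It slides down against about 5 N of friction to a rigid end and stays where it is left; the ear clears it from about 0.009.
- tray: open steel parts tray fixed to the bench, 260 mm (own x) by 170 mm (own y), walls 4 mm thick and 25 mm high; origin at the centre of its underside
- tray_in (a point): centre of the tray's inner floor, 5 mm above the bench, same axes as the tray
- socket: bystander: dark steel wrench socket, 28 mm across, 38 mm high, standing in the tray near its +x end (about 85 mm from the tray's centre); origin at the centre of its foot
- spray: bystander: orange spray can, 52 mm across, 150 mm high, standing on the bench just beyond the tray's +x end; origin at the centre of its foot
- wrench: bystander: wrench, 160 mm long, lying on the bench just beyond the tray's -x end, across it
Things that resemble listed ones, but are neither listed nor needed, are in the scene too. Leave any blue or brown look-alike of the cap alone.

How it is judged (in metres and radians):
On the way, in this order (a step that is already met when the one before it is completed fails the run):
1. the release button is pushed down (at least 9 of its 12 mm) (value of joint release above 0.009 m), for 0.2 s.
2. the cap is off: clear above the filler neck (z of cap in the frame of tank above 0.212 m), for 0.1 s.
At the end, for the whole second after the job is handed in: the cap stands upright (within 6 degrees), at rest and released, with its underside on the tray's floor (within 4 mm) and inside its walls; the release button is still down (at least 9 of 12 mm) (x of cap in the frame of tray_in between -0.11 and 0.11 m and y of cap in the frame of tray_in between -0.065 and 0.065 m and z of cap in the frame of tray_in below 0.004 m and angle between cap's own z axis and vertical below 0.1 rad and linear speed of cap below 0.02 m/s and value of joint release above 0.009 m); the robot touches nothing.
It fails at once if the robot pushes on the tank, its filler neck or its release button with more than 30 N (contact force between any of the fingers, the arm and tank above 30 N).
It fails at once if the cap is forced: its contacts with the filler neck, the sprung seal and the button add up to more than 48 N (about 15 N is there at rest) (contact force between cap and tank above 48 N).
It fails at once if the cap is dropped: it falls freely at more than 0.6 m/s (linear speed of cap above 0.6 m/s and contact force between the fingers and cap below 0.2 N).
It fails at once if the socket, spray can or wrench is moved by more than 20 mm (distance of any of socket, spray, wrench from where it was at the start of the episode above 0.02 m).
It fails at once if the spray can is tipped (angle between spray's own z axis and vertical above 0.3 rad).
It also fails if it takes over 72 s, if anything falls off the work surface, if the arm or the gripper's body presses on something with over 40 N, if the wrist force passes 120 N, or if a joint passes its speed limit or range.

### The arm

A 6-joint arm with a two-finger parallel gripper is mounted at the origin on the work surface. World frame = base frame: x ahead of the robot, y to its left, z up, the work surface at z = 0. Lengths are in mm, angles in rad, forces in N, time in s.
With the tool pointing down it reaches from about 325 to 900 mm from the base axis. Payload 3.5 kg.
Tool frame: the origin (TCP) lies at the very end of the fingers, on their centre line; the grasp point (between the pads) lies 19 mm behind it; y points along the fingers, x is the direction in which the jaws open and shut, and the axes are right-handed (so a half turn about y gives the same grasp; the last joint's range is limited). The gripper opens to 85 mm and grips with 20 to 120 N. Pads are 22 mm wide; open, the fingers measure 114 mm over their backs; the gripper's body (76 mm by 85 mm) begins 54 mm behind the grasp point. The pads swing forward as they close: fully open they stand 13 mm farther back than shut.
Start: joints at [1.226, 0.276, -0.026, 1.268, 0, 1.467], TCP at [149.663, 606.814, 231.313] pointing down, gripper open.
Joint ranges: [-3.12, 3.12], [-0.85, 1.88], [-1.08, 1.24], [-1.95, 2.15], [-1.57, 1.53], [-3.14, 3.14]. Speed limits (rad/s): [2.57, 2.57, 3.14, 3.14, 3.14, 3.14].

### API

Orientations are given as a 3x3 rotation matrix whose columns are the frame's x, y, z axes.
In Python, from plant import arm gives the robot as it stands.
- The arm moves only by the shell command python3 -m creep 'ROWS'. ROWS is a JSON object of lists of equal length, an entry for each row: "delta_pos": the shift along the tool's x, y, z in m, a list of three; "rotation": the turn, a rotation vector about the tool's x, y, z in degrees, a list of three; "gripper": the opening, from -1 (shut) to 1 (fully open). In form: {"delta_pos": [[x, y, z], ...], "rotation": [[rx, ry, rz], ...], "gripper": [gripper, ...]}. A call has 1 to 10 rows; each row shifts and turns the commanded pose from where the row before left it, along the tool's axes as they then stand; what a row does not reach is not made up. A row lasts 1/8 s, in which the tool goes at most 62.5 mm and 10.7 degrees, less where a joint would pass 70% of its speed; a pose out of reach is approached as far as the arm can. A call is refused whole if a number of a shift passes 0.0625 or a number of a turn 10.7, either way. A call with a gripper value outside its range is refused whole. The fingers move at their own pace and stop on an object; the grip force is fixed at half the most. Time passes only in rows, so rows that do not move let the fingers close. It gives the time, the measured TCP pose, the force and the opening at its end, in the units of the state.
- arm.observe(): the state, without advancing time (a new reading comes with each control period).
- arm.get_image(name): name is "scene" or "top" or "wrist"; returns a dict with "frame" (420x560x3 uint8, blue, green, red), "camera_matrix" (3x3 intrinsics, pixels), "pose" (4x4, takes a point from camera to world coordinates); the wrist camera has in their place "hand_eye" (4x4, takes a point from camera to tool coordinates, whose origin is the TCP and whose axes are the tool frame's). Camera axes: x right, y down, z forward; pixel columns grow to the right and rows downward; lengths in mm; the calibration is good to about 2 mm. A picture is of the moment at which its call begins: read the wrist's pose just before it. There is no depth.
- arm.finish_job(): hands the job in, once; it reports no verdict.
The state is a dict: "clock": time; "joints": joint angles; "qd": joint speeds; "joint_torque": joint torques, N m; "eef_pos": TCP position; "tool_rot": TCP orientation; "force": force on the tool from outside, world axes, zero at the start; "moment": the same for the moment, N m; "grip_width": finger opening in mm.
Only numpy, scipy, OpenCV 4.12 (cv2) and the standard library are available. Lean on these libraries where they do the work, as an engineer would, in place of code of your own. Each camera call takes 0.05 s, during which the arm holds its last target.

## Working session

There is one attempt and no reset: what is moved stays moved. The work goes in short steps, Python scripts to look and compute and a shell command to move; the robot and the scene stay as the last step left them, time stands still between calls to the robot, and variables do not carry over. Pictures are saved under pics/ and viewed, and the job is handed in when it is done.

```bash
ls; mkdir -p pics; python3 - <<'E'
from plant import arm
import cv2
s=arm.observe()
print({k:s[k] for k in ['clock','eef_pos','tool_rot','force','moment','grip_width']})
for n in ['scene','top','wrist']:
    d=arm.get_image(n); cv2.imwrite(f'pics/{n}0.png',d['frame']); print(n,d['camera_matrix'],d.get('pose',d.get('hand_eye')))
E
```

```text
pics
{'clock': 0.0, 'eef_pos': array([149.39541039, 606.07896225, 230.14899522]), 'tool_rot': array([[ 2.39445955e-01, -7.51855087e-04, -9.70909403e-01],
       [ 9.70907159e-01, -2.09969516e-03,  2.39447028e-01],
       [-2.21864324e-03, -9.99997513e-01,  2.27217975e-04]]), 'force': array([-0.41016857, -0.69075984, -0.66175042]), 'moment': array([-0.01862856, -0.00423374, -0.01202173]), 'grip_width': 85.61388053263437}
scene [[479.85146996   0.         277.50986702]
 [  0.         479.85146996 206.33171962]
 [  0.           0.           1.        ]] [[ 3.79411513e-01  6.81336652e-01 -6.25961078e-01  1.27304778e+03]
 [ 9.25227417e-01 -2.78620168e-01  2.57536462e-01 -1.35296919e+02]
 [ 1.06365013e-03 -6.76868650e-01 -7.36103050e-01  1.02203826e+03]
 [ 0.00000000e+00  0.00000000e+00  0.00000000e+00  1.00000000e+00]]
top [[430.94661216   0.         282.82962137]
 [  0.         430.94661216 209.48402852]
 [  0.           0.           1.        ]] [[-8.32489555e-03 -9.92358466e-01  1.23107154e-01  3.86081155e+02]
 [-9.99832043e-01  6.25031180e-03 -1.72284667e-02  1.90408380e+02]
 [ 1.63273567e-02 -1.23229902e-01 -9.92243825e-01  1.50183870e+03]
 [ 0.00000000e+00  0.00000000e+00  0.00000000e+00  1.00000000e+00]]
wrist [[306.49245658   0.         278.37495418]
 [  0.         306.49245658 211.69221881]
 [  0.           0.           1.        ]] [[ 9.99999961e-01  8.81065816e-05  2.63683267e-04 -6.41706594e-01]
 [-2.27482228e-04 -2.85930503e-01  9.58250330e-01 -1.43371977e+02]
 [ 1.59823250e-04 -9.58250353e-01 -2.85930472e-01  7.23242523e+01]
 [ 0.00000000e+00  0.00000000e+00  0.00000000e+00  1.00000000e+00]]
```

View pics/scene0.png

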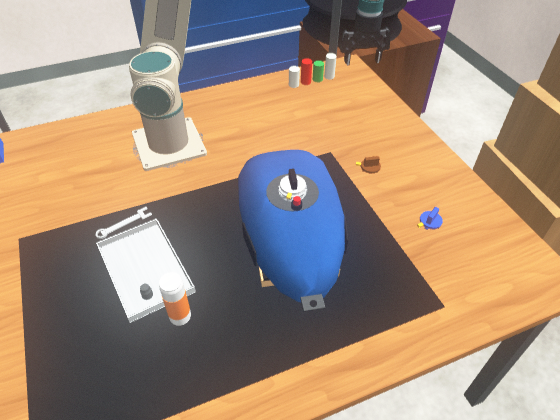

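View pics/top0.png

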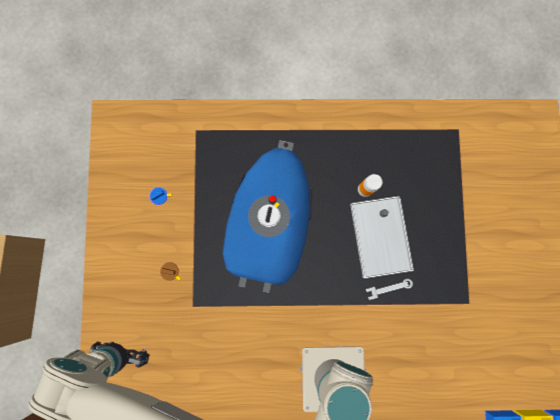

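View pics/wrist0.png

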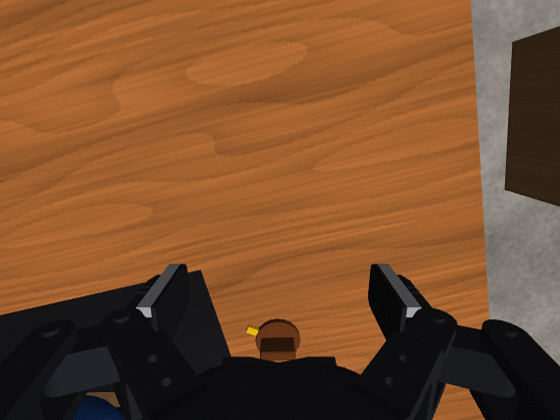

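Candidates for the cap: silver disc with black bar on the tank at top (268,215) / scene (293,187); blue look-alike at top (159,196); brown look-alike at top (170,271). By its description the cap is the silver one on the tank neck, and the red dot beside it at top (272,199) / scene (297,202) is the button. I'll check both in a close crop.

```bash
python3 - <<'E'
import cv2,numpy as np
a=cv2.imread('pics/top0.png')[175:245,235:305]; b=cv2.imread('pics/scene0.png')[160:220,263:323]
c=cv2.imread('pics/top0.png')[165:305,340:480]
cv2.imwrite('pics/crop0.png',np.hstack([cv2.resize(a,(390,390),interpolation=cv2.INTER_CUBIC),cv2.resize(b,(390,390),interpolation=cv2.INTER_CUBIC)]))
cv2.imwrite('pics/crop1.png',cv2.resize(c,(560,560),interpolation=cv2.INTER_CUBIC))
E
```

```text
(no output)
```

View pics/crop0.png

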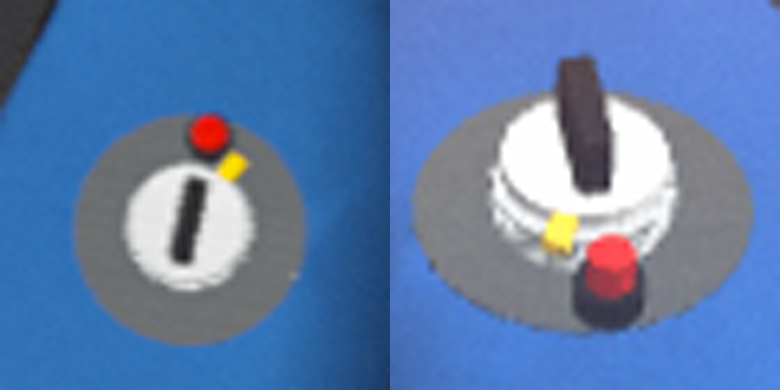

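View pics/crop1.png

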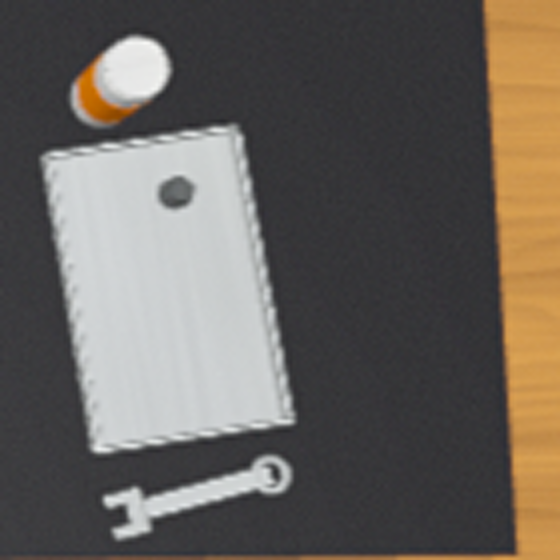

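The crop confirms it: silver cap with yellow ear just clockwise of the red button (raised). Now positions from both cameras.

```bash
cat > h.py <<'E'
import numpy as np,cv2
from plant import arm
def ray(K,T,uv):
    d=T[:3,:3]@np.linalg.solve(K,[uv[0],uv[1],1]); return T[:3,3],d
def atz(K,T,uv,z):
    o,d=ray(K,T,uv); return o+d*(z-o[2])/d[2]
def wristpose():
    s=arm.observe(); T=np.eye(4); T[:3,:3]=s['tool_rot']; T[:3,3]=s['eef_pos']; return T
def proj(K,T,p):
    q=np.linalg.inv(T)@np.r_[p,1]; u=K@q[:3]; return u[:2]/u[2]
def cent(m):
    n,l,st,c=cv2.connectedComponentsWithStats(m.astype(np.uint8)); i=1+np.argmax(st[1:,4]); return c[i],st[i]
E
python3 - <<'E'
from h import *
D={n:arm.get_image(n) for n in ['top','scene']}
def f(n,uv,z): return atz(D[n]['camera_matrix'],D[n]['pose'],uv,z).round(1)
off={'top':(235,175,70/390),'scene':(263,160,60/390)}
def g(n,x,y):
    if n=='scene': x-=390
    o=off[n]; return ((x+.5)*o[2]+o[0]-.5,(y+.5)*o[2]+o[1]-.5)
print('btn top',f('top',g('top',209,132),219),f('scene',g('scene',610,250),219))
print('disc',f('top',g('top',189,225),216.5),f('scene',g('scene',586,158),216.5))
print('plate',f('top',g('top',191,229),190),f('scene',g('scene',583,210),190))
print('bar ends',f('top',g('top',199,178),245.5),f('top',g('top',181,263),245.5))
print('bar top scene',f('scene',g('scene',577,58),245.5),f('scene',g('scene',592,150),245.5))
print('ear',f('top',g('top',238,160),215),f('scene',g('scene',558,240),215))
for nm,p in dict(tl=(42,155),tr=(238,127),bl=(95,452),br=(294,422)).items():
    print(nm,f('top',(p[0]/4+340,p[1]/4+165),25))
print('socket',f('top',(177/4+340,192/4+165),38))
print('wr',f('top',(130/4+340,510/4+165),5),f('top',(272/4+340,475/4+165),5))
print('spray top',f('top',(139/4+340,68/4+165),150))
E
```

```text
btn top [579.4 200.1 219. ] [582.6 196.  219. ]
disc [529.2 211.2 216.5] [534.5 207.7 216.5]
plate [530.  210.5 190. ] [535.  206.9 190. ]
bar ends [550.9 205.3 245.5] [505.9 215.  245.5]
bar top scene [512.4 213.  245.5] [558.2 198.9 245.5]
ear [564.6 184.6 215. ] [567.6 182.4 215. ]
tl [587.9 -70.1  25. ]
tr [ 611.4 -241.9   25. ]
bl [ 333.  -108.2   25. ]
br [ 356.8 -279.2   25. ]
socket [ 553.3 -183.1   38. ]
wr [ 282.9 -140.8    5. ] [ 311.4 -264.5    5. ]
spray top [ 640.5 -127.8  150. ]
```

Button about (581,198,219), cap axis about (532,209), tray centre about (472,-175) with its x axis about 8.5° from world x. The tool's jaw axis already nearly matches the cap's y. I'll move over the tank for a wrist view.

```bash
python3 -m creep '{"delta_pos": [[0,-0.055,0],[0,-0.055,0],[-0.03,0,-0.05],[-0.03,0,-0.05],[-0.03,0,-0.05],[-0.03,0,-0.05],[-0.03,0,-0.05],[-0.03,0,-0.05],[-0.03,0,-0.05],[-0.03,0,-0.05]], "rotation": [[0,0,0],[0,0,0],[0,0,0],[0,0,0],[0,0,0],[0,0,0],[0,0,0],[0,0,0],[0,0,0],[0,0,0]], "gripper": [1,1,-1,-1,-1,-1,-1,-1,-1,-1]}'
python3 -m creep '{"delta_pos": [[-0.03,0,-0.05],[-0.02,0,-0.04],[0,0,0],[0,0,0]], "rotation": [[0,0,0],[0,0,0],[0,0,0],[0,0,0]], "gripper": [-1,-1,-1,-1]}'
cat > look.py <<'E'
import sys
from h import *
T=wristpose(); d=arm.get_image('wrist'); cv2.imwrite(f'pics/{sys.argv[1]}.png',d['frame'])
np.savez(f'pics/{sys.argv[1]}.npz',T=T@d['hand_eye'],K=d['camera_matrix'],tool=T)
s=arm.observe(); print(s['clock'],s['eef_pos'].round(1),s['tool_rot'].round(4).tolist(),s['force'].round(1),s['moment'].round(2),s['grip_width'],s['joints'].round(2))
E
python3 look.py w1
```

```text
clock: 1.5
eef_pos: [481.7, 276.5, 341.3]
tool_rot: [[0.239, 0.0, -0.971], [0.971, 0.0, 0.239], [0.0, -1.0, -0.0]]
force: [0.6, 0.1, 0.8]
grip_width: 0.1
clock: 2.0
eef_pos: [555.5, 208.0, 341.1]
tool_rot: [[0.24, -0.001, -0.971], [0.971, 0.0, 0.24], [-0.0, -1.0, 0.001]]
force: [-0.7, 0.5, -0.0]
grip_width: -0.1
2.05 [555.2 208.4 341.3] [[0.2388, -0.0007, -0.9711], [0.9711, 0.0002, 0.2388], [0.0, -1.0, 0.0008]] [ 1.1  0.7 -1.1] [ 0.06  0.04 -0.01] -0.3828007130643032 [0.25 0.18 0.09 1.47 0.   0.49]
```

View pics/w1.png

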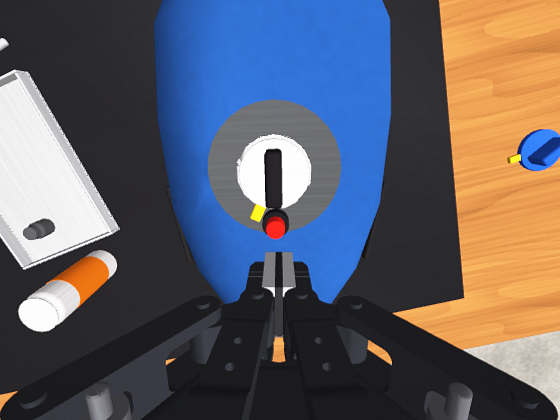

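The wrist view shows the cap disc at about (274,170), bar from (273,150) to (273,207), button at (275,227), ear at (258,213).

```bash
python3 - <<'E'
from h import *
z=np.load('pics/w1.npz');K,T=z['K'],z['T']
im=cv2.imread('pics/w1.png').astype(int)
B,G,R=im[...,0],im[...,1],im[...,2]
red=(R>150)&(G<60)&(B<60); red[300:]=0
c,st=cent(red); print(c,st, atz(K,T,c,219).round(1))
yel=(R>180)&(G>150)&(B<80); yel[300:]=0; yel[:,400:]=0
c,st=cent(yel); print(c,st, atz(K,T,c,215.5).round(1))
gr=(abs(R-G)<14)&(abs(R-B)<14)&(R>60)&(R<160); gr[:90]=0; gr[260:]=0; gr[:,:180]=0; gr[:,400:]=0
c,st=cent(gr)
cs,_=cv2.findContours(gr.astype(np.uint8),cv2.RETR_EXTERNAL,cv2.CHAIN_APPROX_NONE); q=max(cs,key=len)
P=np.array([atz(K,T,p[0],190)[:2] for p in q]); (x,y),r=cv2.minEnclosingCircle(P.astype(np.float32)); print('plate',x,y,r, cv2.fitEllipse(P.astype(np.float32)))
wh=(R>200)&(G>200)&(B>200); wh[:120]=0; wh[225:]=0; wh[:,:220]=0; wh[:,330:]=0
cs,_=cv2.findContours(wh.astype(np.uint8),cv2.RETR_EXTERNAL,cv2.CHAIN_APPROX_NONE); q=max(cs,key=len)
P=np.array([atz(K,T,p[0],214)[:2] for p in q]);print('disc',cv2.fitEllipse(P.astype(np.float32)))
cv2.imwrite('pics/w1c.png',cv2.resize(cv2.imread('pics/w1.png')[125:285,210:340],None,fx=4,fy=4,interpolation=cv2.INTER_CUBIC)[:600])
E
```

```text
[275.54632588 227.69968051] [266 217  19  22 313] [576.2 199.6 219. ]
[257.25153374 212.86503067] [250 205  16  17 163] [559.4 186.5 215.5]
plate 528.4915161132812 209.732421875 63.78872299194336 ((527.9724731445312, 209.78253173828125), (117.32095336914062, 119.72689819335938), 166.8232879638672)
disc ((526.7537231445312, 210.33938598632812), (59.432838439941406, 64.57439422607422), 167.98316955566406)
```

View pics/w1c.png

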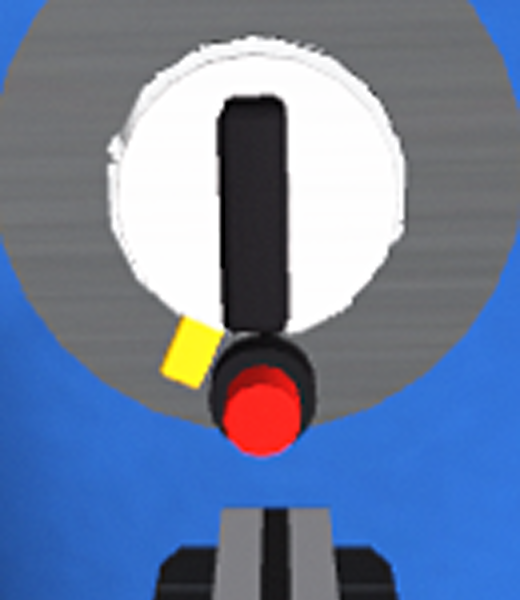

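```bash
python3 -m creep '{"delta_pos": [[-0.002,0.02,-0.0266],[0,0.03,0],[0,0.03,0],[0,0.024,0],[0,0,0]], "rotation": [[0,0,0],[0,0,0],[0,0,0],[0,0,0],[0,0,0]], "gripper": [-1,-1,-1,-1,-1]}'
python3 look.py w2
```

```text
clock: 2.68
eef_pos: [578.6, 200.4, 235.2]
tool_rot: [[0.237, -0.005, -0.971], [0.971, -0.001, 0.237], [-0.002, -1.0, 0.005]]
force: [-0.1, 0.4, 0.3]
grip_width: -0.2
2.725 [579.9 200.5 237. ] [[0.2377, -0.0018, -0.9713], [0.9713, -0.0003, 0.2377], [-0.0007, -1.0, 0.0017]] [-0.2  0.9  0.1] [-0.   -0.   -0.01] 0.16857775336811753 [ 0.23  0.25 -0.04  1.28  0.    0.47]
```

View pics/w2.png

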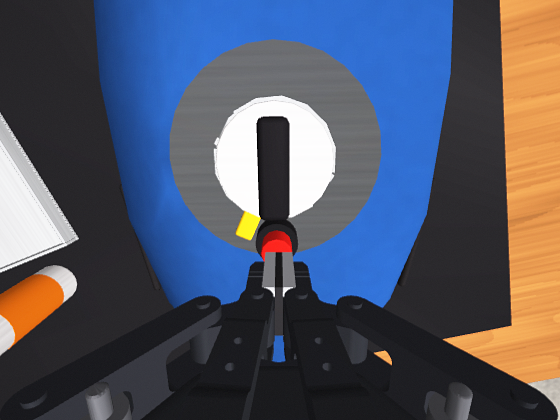

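```bash
python3 -m creep '{"delta_pos": [[0,0.007,0],[0,0.006,0],[0,0.003,0],[0,0.002,0],[0,0.002,0],[0,0.002,0]], "rotation": [[0,0,0],[0,0,0],[0,0,0],[0,0,0],[0,0,0],[0,0,0]], "gripper": [-1,-1,-1,-1,-1,-1]}'

```

```text
clock: 3.48
eef_pos: [581.4, 199.6, 216.2]
tool_rot: [[0.239, 0.001, -0.971], [0.971, 0.0, 0.239], [0.0, -1.0, -0.001]]
force: [-2.2, -1.0, 5.2]
grip_width: 0.1
```

Contact at about 5 N, and the button is moving.

```bash
python3 -m creep '{"delta_pos": [[0,0.002,0],[0,0.002,0],[0,0.0015,0],[0,0,0]], "rotation": [[0,0,0],[0,0,0],[0,0,0],[0,0,0]], "gripper": [-1,-1,-1,-1]}'
python3 -m creep '{"delta_pos": [[0,0.001,0],[0,0.001,0]], "rotation": [[0,0,0],[0,0,0]], "gripper": [-1,-1]}'

```

```text
clock: 3.98
eef_pos: [581.4, 199.6, 209.6]
tool_rot: [[0.239, 0.0, -0.971], [0.971, -0.0, 0.239], [-0.0, -1.0, -0.0]]
force: [-0.9, -0.4, 4.0]
grip_width: -0.0
clock: 4.22
eef_pos: [581.4, 199.6, 207.9]
tool_rot: [[0.24, 0.0, -0.971], [0.971, -0.0, 0.24], [-0.0, -1.0, -0.0]]
force: [-0.9, -0.5, 4.8]
grip_width: 0.1
```

```bash
python3 -m creep '{"delta_pos": [[0,0.0005,0],[0,0.0005,0],[0,0,0]], "rotation": [[0,0,0],[0,0,0],[0,0,0]], "gripper": [-1,-1,-1]}'

```

```text
clock: 4.6
eef_pos: [581.4, 199.6, 207.1]
tool_rot: [[0.239, 0.0, -0.971], [0.971, -0.0, 0.239], [0.0, -1.0, -0.0]]
force: [-0.6, -0.4, 6.0]
grip_width: -0.3
```

```bash
python3 -m creep '{"delta_pos": [[0,0.0005,0],[0,0,0]], "rotation": [[0,0,0],[0,0,0]], "gripper": [-1,-1]}'

```

```text
clock: 4.85
eef_pos: [581.4, 199.6, 207.0]
tool_rot: [[0.239, 0.001, -0.971], [0.971, -0.0, 0.239], [0.0, -1.0, -0.001]]
force: [-2.0, -1.4, 7.5]
grip_width: -0.3
```

The end stop is reached: z no longer follows and the force is rising. Back off and go above the cap with the gripper open.

```bash
python3 -m creep '{"delta_pos": [[0,-0.02,0],[0,-0.04,0],[0,-0.04,0],[0,0,0.03],[0,0,0.0225],[0,0,0],[0,0,0]], "rotation": [[0,0,0],[0,0,0],[0,0,0],[0,0,0],[0,0,0],[0,0,0],[0,0,0]], "gripper": [-1,-1,1,1,1,1,1]}'
python3 look.py w3
```

```text
clock: 5.72
eef_pos: [530.8, 212.2, 305.6]
tool_rot: [[0.239, -0.0, -0.971], [0.971, -0.0, 0.239], [-0.0, -1.0, 0.0]]
force: [0.5, 0.7, -0.6]
grip_width: 85.4
5.775 [531.  212.1 305.7] [[0.2397, -0.0001, -0.9709], [0.9709, -0.0001, 0.2397], [-0.0001, -1.0, 0.0001]] [ 0.4 -0.3 -0.4] [-0.01 -0.02 -0.05] 85.31308234283229 [ 0.27  0.15 -0.03  1.39 -0.    0.51]
```

View pics/w3.png

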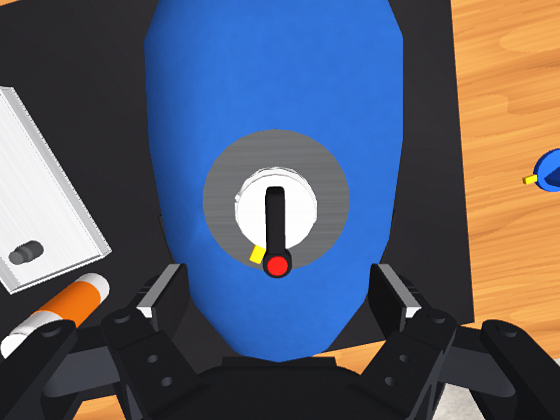

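```bash
python3 - <<'E'
from h import *
z=np.load('pics/w3.npz');K,T=z['K'],z['T']
img=cv2.imread('pics/w3.png')
im=img.astype(int);B,G,R=im[...,0],im[...,1],im[...,2]
red=(R>150)&(G<60)&(B<60)
c,st=cent(red); print('red',c, atz(K,T,c,207).round(1))
gr=(abs(R-G)<14)&(abs(R-B)<14)&(R>60)&(R<160); gr[:120]=0; gr[275:]=0; gr[:,:195]=0; gr[:,360:]=0
cs,_=cv2.findContours(gr.astype(np.uint8),cv2.RETR_EXTERNAL,cv2.CHAIN_APPROX_NONE); q=max(cs,key=len)
P=np.array([atz(K,T,p[0],190)[:2] for p in q],np.float32); print('plate',cv2.fitEllipse(P))
cv2.imwrite('pics/w3c.png',cv2.resize(img[160:285,225:330],None,fx=4.8,fy=4.8,interpolation=cv2.INTER_CUBIC)[:600])
# model projection overlay for trial centres
def overlay(cx,cy,th):
    o=img.copy(); o=cv2.resize(o[160:285,225:330],None,fx=4.8,fy=4.8,interpolation=cv2.INTER_CUBIC)
    def pr(a,b,h):
        u=proj(K,T,[cx+a*np.cos(th)-b*np.sin(th),cy+a*np.sin(th)+b*np.cos(th),h]); return tuple(int(v) for v in ((u-[225,160]+.5)*4.8).round())
    ring=np.array([pr(31*np.cos(t),31*np.sin(t),216.5) for t in np.linspace(0,6.28,60)]); cv2.polylines(o,[ring],True,(0,0,255),1)
    bx=np.array([pr(a,b,245.5) for a,b in [(23,7),(23,-7),(-23,-7),(-23,7)]]); cv2.polylines(o,[bx],True,(0,255,0),1)
    return o
cv2.imwrite('pics/w3o.png',np.hstack([overlay(529.5,210.5,np.radians(-13)),]))
E
```

```text
red [277.05263158 265.54276316] [577.7 198.9 207. ]
plate ((529.2794799804688, 209.30609130859375), (117.64511108398438, 119.73688507080078), 158.1041717529297)
```

View pics/w3o.png

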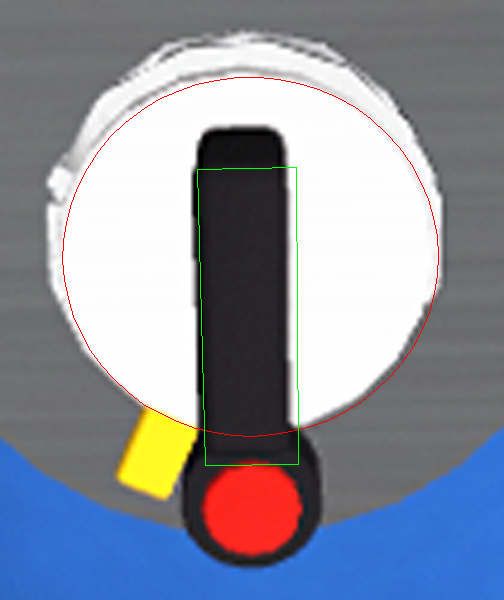

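```bash
python3 -m creep '{"delta_pos": [[-0.0029,0.03,0.0013],[0,0.03,0],[0,0.018,0],[0,0.008,0],[0,0,0]], "rotation": [[0,-0.8,0],[0,0,0],[0,0,0],[0,0,0],[0,0,0]], "gripper": [1,1,1,0,-0.3]}'
python3 look.py w4
```

```text
clock: 6.4
eef_pos: [528.6, 209.6, 220.1]
tool_rot: [[0.226, -0.0, -0.974], [0.974, -0.0, 0.226], [-0.0, -1.0, 0.0]]
force: [0.7, 0.2, 0.4]
grip_width: 51.4
6.45 [529.  209.8 220.9] [[0.226, 0.001, -0.9741], [0.9741, 0.0003, 0.226], [0.0005, -1.0, -0.0009]] [ 0.5 -0.   0.6] [0.01 0.01 0.03] 44.10903018648286 [ 0.26  0.18 -0.17  1.22  0.    0.49]
```

View pics/w4.png

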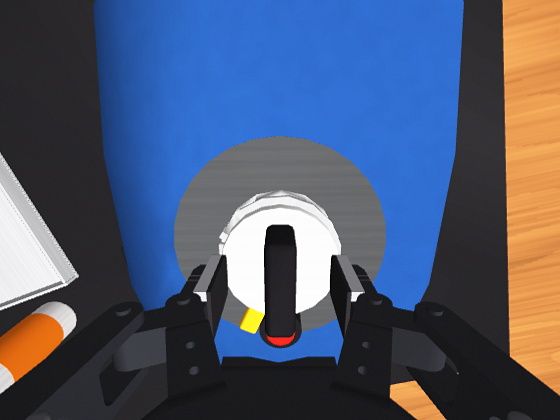

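The bar (264–297, centre about 280) sits midway between the pads (centre about 279). Close.

```bash
python3 -m creep '{"delta_pos": [[0,0,0],[0,0,0],[0,0,0],[0,0,0],[0,0,0]], "rotation": [[0,0,0],[0,0,0],[0,0,0],[0,0,0],[0,0,0]], "gripper": [-0.6,-1,-1,-1,-1]}'
python3 look.py w5
```

```text
clock: 7.08
eef_pos: [529.2, 210.0, 221.6]
tool_rot: [[0.226, 0.002, -0.974], [0.974, 0.001, 0.226], [0.001, -1.0, -0.002]]
force: [0.6, 0.4, 4.9]
grip_width: 12.8
7.125 [529.2 210.  221.6] [[0.2258, 0.0023, -0.9742], [0.9742, 0.0008, 0.2258], [0.0013, -1.0, -0.0021]] [-0.5  0.7  5.9] [ 0.07  0.11 -0.03] 12.76468922557859 [ 0.26  0.18 -0.17  1.22  0.    0.49]
```

View pics/w5.png

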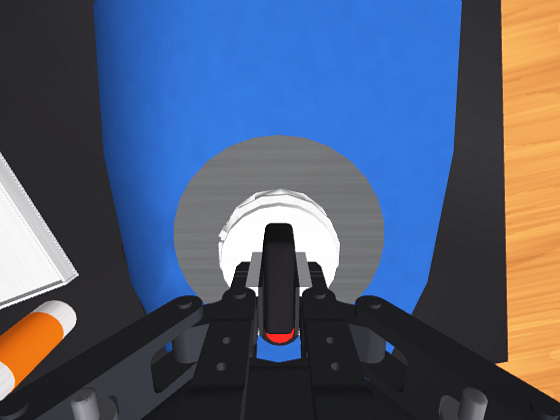

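```bash
python3 -m creep '{"delta_pos": [[0,-0.0018,0],[0,0,0]], "rotation": [[0,0,0],[0,0,0]], "gripper": [-1,-1]}'
python3 -m creep '{"delta_pos": [[0,0,0],[0,0,0],[0,0,0],[0,0,0]], "rotation": [[0,-3,0],[0,-4,0],[0,-4,0],[0,-4,0]], "gripper": [-1,-1,-1,-1]}'
python3 -c "
from plant import arm;s=arm.observe();print(s['force'].round(1),s['moment'].round(2),s['eef_pos'].round(1))"
```

```text
clock: 7.38
eef_pos: [529.1, 210.0, 221.7]
tool_rot: [[0.226, 0.001, -0.974], [0.974, 0.001, 0.226], [0.001, -1.0, -0.001]]
force: [3.9, 2.0, -2.8]
grip_width: 13.0
clock: 7.88
eef_pos: [528.0, 209.6, 221.7]
tool_rot: [[-0.036, -0.001, -0.999], [0.999, -0.0, -0.036], [-0.0, -1.0, 0.001]]
force: [1.5, 0.5, -0.4]
grip_width: 13.4
[ 1.5  0.5 -0.4] [ 0.19 -0.37 -0.16] [528.  209.6 221.7]
```

Turned 15° with 0.16 N·m of drag, so the ear has passed the button. Continue.

```bash
cat > st.py <<'E'
from plant import arm
import numpy as np
s=arm.observe();R=s['tool_rot'];print('turn',round(np.degrees(np.arctan2(R[1,0],R[0,0]))-76.94,2),s['force'].round(1),s['moment'].round(2),s['eef_pos'].round(1),round(s['grip_width'],1),s['joints'].round(2))
E
python3 -m creep '{"delta_pos": [[0,0,0],[0,0,0],[0,0,0],[0,0,0],[0,0,0],[0,0,0],[0,0,0],[0,0,0]], "rotation": [[0,-4,0],[0,-4,0],[0,-4,0],[0,-4,0],[0,-4,0],[0,-4,0],[0,-4,0],[0,-4,0]], "gripper": [-1,-1,-1,-1,-1,-1,-1,-1]}' | tail -2; python3 st.py
python3 -m creep '{"delta_pos": [[0,0,0],[0,0,0]], "rotation": [[0,-2,0],[0,-2,0]], "gripper": [-1,-1]}' | tail -2; python3 st.py
```

```text
force: [1.1, 1.8, -0.2]
grip_width: 13.1
turn 47.13 [ 1.1  1.8 -0.2] [ 0.65 -0.42 -0.2 ] [528.1 210.2 221.8] 13.1 [ 0.26  0.18 -0.17  1.22  0.   -0.33]
force: [0.5, 3.0, 0.4]
grip_width: 13.0
turn 51.1 [0.5 3.  0.4] [ 0.78 -0.21 -0.15] [528.2 210.2 222.1] 13.0 [ 0.26  0.18 -0.17  1.22  0.   -0.4 ]
```

```bash

python3 -m creep '{"delta_pos": [[0,0,0],[0,0,0]], "rotation": [[0,-1,0],[0,-1,0]], "gripper": [-1,-1]}' | tail -2; python3 st.py
```

```text
force: [-0.1, 3.7, 2.7]
grip_width: 12.9
turn 53.07 [-0.1  3.7  2.7] [ 0.77 -0.09 -0.1 ] [528.4 209.9 222.5] 12.9 [ 0.26  0.18 -0.17  1.22  0.   -0.43]
```

```bash

for i in 1; do python3 -m creep '{"delta_pos": [[0,0,0],[0,0,0],[0,0,0]], "rotation": [[0,-1,0],[0,-1,0],[0,-1,0]], "gripper": [-1,-1,-1]}' >/dev/null; python3 st.py; done
python3 -m creep '{"delta_pos": [[0,0,0],[0,0,0]], "rotation": [[0,-1,0],[0,-1,0]], "gripper": [-1,-1]}' >/dev/null; python3 st.py
python3 -m creep '{"delta_pos": [[0,0,0],[0,0,0]], "rotation": [[0,-1,0],[0,-1,0]], "gripper": [-1,-1]}' >/dev/null; python3 st.py
```

```text
turn 56.07 [-1.   2.6  5.2] [ 0.64  0.15 -0.09] [528.6 209.7 223. ] 13.1 [ 0.26  0.18 -0.16  1.22 -0.   -0.49]
turn 58.06 [-0.9  2.1  5.6] [ 0.69  0.25 -0.1 ] [528.7 209.7 223.1] 13.0 [ 0.26  0.18 -0.16  1.22 -0.   -0.52]
turn 60.05 [-2.2  3.6  6.6] [ 0.89  0.53 -0.23] [528.1 210.  223.1] 12.8 [ 0.26  0.18 -0.16  1.22  0.   -0.56]
```

```bash

python3 -m creep '{"delta_pos": [[0,0,0]], "rotation": [[0,-0.5,0]], "gripper": [-1]}' >/dev/null; python3 st.py
python3 -m creep '{"delta_pos": [[0,0,0]], "rotation": [[0,-0.5,0]], "gripper": [-1]}' >/dev/null; python3 st.py
```

```text
turn 60.54 [-2.5  3.7  5.9] [ 0.95  0.53 -0.25] [528.  210.1 223.1] 12.6 [ 0.26  0.18 -0.16  1.23  0.   -0.56]
turn 61.02 [-3.1  3.8  7.8] [ 0.98  0.56 -0.38] [527.9 210.2 223.1] 12.6 [ 0.26  0.18 -0.16  1.23  0.   -0.57]
```

The resistance jumps (0.10 → 0.38 N·m over 3°) and Fz shows the seal pushing the cap up, so the stop is at about 60–61°. Relax 1° and lift gently.

```bash

python3 -m creep '{"delta_pos": [[0,0,0],[0,-0.001,0],[0,-0.001,0]], "rotation": [[0,1,0],[0,0,0],[0,0,0]], "gripper": [-1,-1,-1]}' >/dev/null; python3 st.py
python3 -m creep '{"delta_pos": [[0,-0.001,0],[0,-0.001,0]], "rotation": [[0,0,0],[0,0,0]], "gripper": [-1,-1]}' >/dev/null; python3 st.py
```

```text
turn 60.04 [-1.7  4.5  3.7] [ 1.18  0.23 -0.06] [528.1 210.1 224.1] 12.9 [ 0.26  0.18 -0.16  1.23  0.   -0.56]
turn 60.03 [-0.4  5.2 -1.5] [ 1.22 -0.   -0.05] [528.  209.9 225.7] 13.2 [ 0.26  0.18 -0.16  1.23  0.   -0.56]
```

```bash

python3 -m creep '{"delta_pos": [[0.0007,-0.001,-0.0007],[0,-0.002,0],[0,-0.001,0]], "rotation": [[0,0,0],[0,0,0],[0,0,0]], "gripper": [-1,-1,-1]}' >/dev/null; python3 st.py
```

```text
turn 59.99 [ 1.   0.9 -2. ] [ 0.25 -0.06 -0.01] [528.1 209.9 229.6] 12.5 [ 0.27  0.18 -0.15  1.24 -0.   -0.55]
```

```bash

python3 -m creep '{"delta_pos": [[0,-0.002,0],[0,-0.003,0],[0,-0.004,0],[0,-0.004,0],[0,-0.006,0],[0,-0.01,0],[0,-0.02,0],[0,-0.03,0],[0,0,0]], "rotation": [[0,0,0],[0,0,0],[0,0,0],[0,0,0],[0,0,0],[0,0,0],[0,0,0],[0,0,0],[0,0,0]], "gripper": [-1,-1,-1,-1,-1,-1,-1,-1,-1]}' >/dev/null; python3 st.py
python3 look.py w6; python3 - <<'E'
from h import *
cv2.imwrite('pics/s6.png',arm.get_image('scene')['frame'][100:310,200:480].repeat(2,0).repeat(2,1))
E
```

```text
turn 60.01 [ 0.4  0.3 -1.1] [ 0.04  0.   -0.03] [530.3 211.2 312.5] 12.8 [ 0.27  0.14 -0.02  1.4  -0.   -0.55]
12.675 [529.2 210.9 310.5] [[-0.7307, 0.0031, -0.6827], [0.6827, 0.0008, -0.7307], [-0.0017, -1.0, -0.0027]] [ 0.5 -0.6 -1.1] [-0.03 -0.   -0.  ] 12.491047862878471 [ 0.27  0.15 -0.02  1.4  -0.   -0.55]
```

View pics/w6.png

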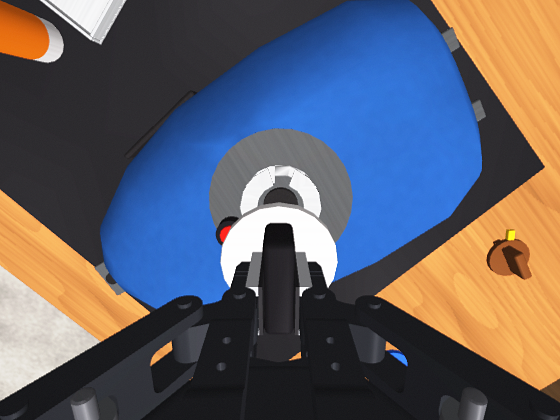

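View pics/s6.png

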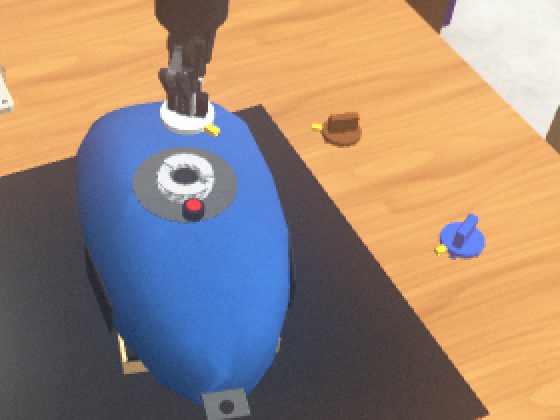

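The cap is off and held level, the neck is open, the button is low. Move over the tray.

```bash

python3 -m creep '{"delta_pos": [[-0.021,0,0.0334],[-0.021,0,0.0334],[-0.021,0,0.0334],[-0.021,0,0.0334],[-0.021,0,0.0334],[-0.021,0,0.0334],[-0.021,0,0.0334],[-0.021,0,0.0334],[-0.021,0,0.0334],[-0.021,0,0.0334]], "rotation": [[0,0,0],[0,0,0],[0,0,0],[0,0,0],[0,0,0],[0,0,0],[0,0,0],[0,0,0],[0,0,0],[0,0,0]], "gripper": [-1,-1,-1,-1,-1,-1,-1,-1,-1,-1]}' >/dev/null; python3 st.py
python3 -m creep '{"delta_pos": [[0,0.04,0],[0,0.05,0],[0,0.04,0],[0,0,0]], "rotation": [[0,0,0],[0,0,0],[0,0,0],[0,0,0]], "gripper": [-1,-1,-1,-1]}' >/dev/null; python3 st.py
python3 look.py w7; python3 - <<'E'
from h import *
cv2.imwrite('pics/s7.png',arm.get_image('scene')['frame'][150:350,50:290].repeat(2,0).repeat(2,1))
cv2.imwrite('pics/t7.png',arm.get_image('top')['frame'][150:330,320:500].repeat(3,0).repeat(3,1))
E
```

```text
turn 60.0 [-0.  -0.6 -0.7] [-0.01  0.02 -0.02] [ 452.5 -177.5  307.3] 12.9 [-0.51 -0.   -0.19  1.39  0.   -1.33]
turn 60.0 [ 0.2  0.6 -1.5] [0.02 0.03 0.01] [ 449.5 -174.5  174.3] 12.8 [-0.5   0.07 -0.4   1.11 -0.   -1.32]
14.525 [ 451.8 -175.7  177.1] [[-0.7307, -0.0049, -0.6827], [0.6827, 0.0027, -0.7307], [0.0054, -1.0, 0.0014]] [-1.   0.   0.3] [-0.04  0.02  0.01] 12.627362957109517 [-0.5   0.07 -0.39  1.11 -0.   -1.32]
```

View pics/w7.png

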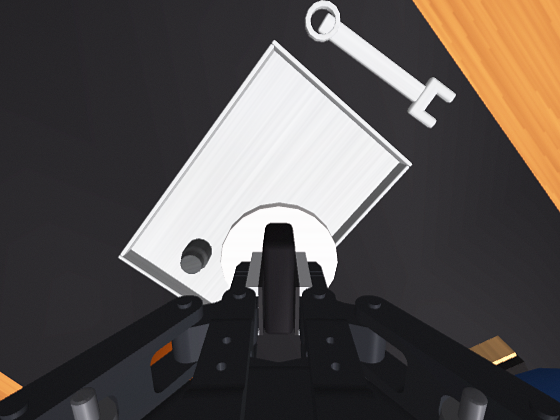

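View pics/s7.png

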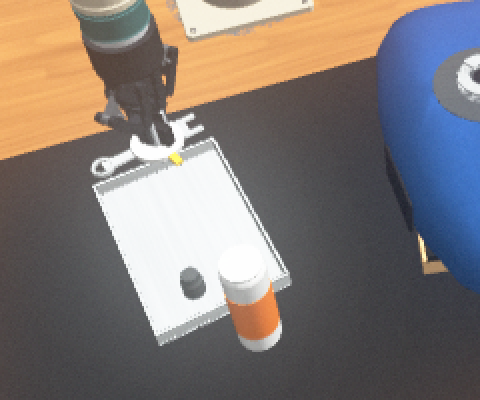

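View pics/t7.png

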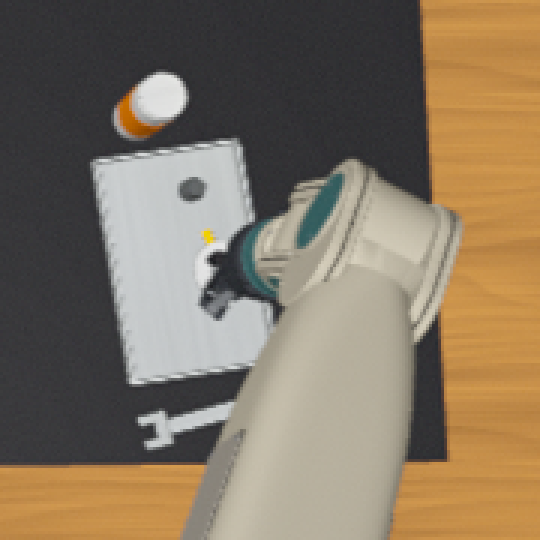

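Wrist view shows tray rim corners at (275,42), (411,163), (120,258), and the socket at (195,258). Check the tray position with these.

```bash
python3 - <<'E'
from h import *
z=np.load('pics/w7.npz');K,T=z['K'],z['T']
c=[atz(K,T,p,25)[:2].round(1) for p in [(275,42),(411,163),(120,258)]];print(c,'centre',(c[1]+c[2])/2)
E
python3 st.py
```

```text
[array([ 357. , -276.4]), array([ 332.7, -112.3]), array([ 612.1, -239.6])] centre [ 472.4  -175.95]
turn 60.01 [ 0.3 -0.3 -0.4] [-0.03 -0.07  0.  ] [ 454.6 -177.2  180.3] 12.9 [-0.5   0.07 -0.39  1.11  0.   -1.32]
```

Tray centre (472,-176) agrees with the first estimate. Lower.

```bash

python3 -m creep '{"delta_pos": [[0,0.03,0],[0,0.04,0],[0,0.04,0],[0,0.02,0],[0,0.01,0],[0,0.003,0],[0,0,0],[0,0,0]], "rotation": [[0,0,0],[0,0,0],[0,0,0],[0,0,0],[0,0,0],[0,0,0],[0,0,0],[0,0,0]], "gripper": [-1,-1,-1,-1,-1,-1,-1,-1]}' >/dev/null; python3 st.py
python3 -m creep '{"delta_pos": [[0,0.001,0],[0,0.001,0],[0,0.001,0],[0,0,0]], "rotation": [[0,0,0],[0,0,0],[0,0,0],[0,0,0]], "gripper": [-1,-1,-1,-1]}' >/dev/null; python3 st.py
```

```text
turn 60.01 [ 0.4 -0.2 -1.4] [0.06 0.05 0.01] [ 454.8 -177.3   37.2] 13.1 [-0.5   0.23 -0.55  0.79 -0.   -1.32]
turn 60.01 [-0.7 -0.4 -1.9] [-0.01 -0.02  0.01] [ 453.6 -176.7   33. ] 12.6 [-0.5   0.23 -0.55  0.78 -0.   -1.32]
```

```bash

python3 -m creep '{"delta_pos": [[0,0.001,0],[0,0.001,0],[0,0,0]], "rotation": [[0,0,0],[0,0,0],[0,0,0]], "gripper": [-1,-1,-1]}' >/dev/null; python3 st.py
python3 -m creep '{"delta_pos": [[0,0.001,0],[0,0,0]], "rotation": [[0,0,0],[0,0,0]], "gripper": [-1,-1]}' >/dev/null; python3 st.py
```

```text
turn 60.01 [-0.5 -0.8 -1.9] [-0.07 -0.01  0.01] [ 453.7 -176.7   31. ] 13.2 [-0.5   0.24 -0.56  0.78  0.   -1.32]
turn 60.01 [-0.2 -0.1 -1.4] [ 0.01 -0.02 -0.01] [ 453.7 -176.7   30. ] 13.0 [-0.5   0.24 -0.56  0.78  0.   -1.32]
```

```bash

python3 -m creep '{"delta_pos": [[0,0.0007,0],[0,0,0]], "rotation": [[0,0,0],[0,0,0]], "gripper": [-1,-1]}' >/dev/null; python3 st.py
python3 -m creep '{"delta_pos": [[0,0.0007,0],[0,0,0]], "rotation": [[0,0,0],[0,0,0]], "gripper": [-1,-1]}' >/dev/null; python3 st.py
```

```text
turn 60.01 [ 0.4  0.9 -1.9] [-0.    0.01  0.02] [ 453.7 -176.7   29.4] 13.2 [-0.5   0.24 -0.56  0.78 -0.   -1.32]
turn 60.01 [ 0.4 -0.2 -1.4] [-0.05  0.02  0.04] [ 453.7 -176.7   28.7] 12.9 [-0.5   0.24 -0.56  0.77  0.   -1.32]
```

```bash

python3 -m creep '{"delta_pos": [[0,0.0007,0],[0,0,0]], "rotation": [[0,0,0],[0,0,0]], "gripper": [-1,-1]}' >/dev/null; python3 st.py
python3 -m creep '{"delta_pos": [[0,0.0007,0],[0,0,0]], "rotation": [[0,0,0],[0,0,0]], "gripper": [-1,-1]}' >/dev/null; python3 st.py
python3 -m creep '{"delta_pos": [[0,0.0007,0],[0,0,0]], "rotation": [[0,0,0],[0,0,0]], "gripper": [-1,-1]}' >/dev/null; python3 st.py
```

```text
turn 60.0 [-0.2  0.4 -2.3] [ 0.02 -0.01 -0.06] [ 453.7 -176.7   28. ] 12.6 [-0.5   0.24 -0.56  0.77 -0.   -1.32]
turn 60.0 [-2.2  0.7  2.1] [0.1  0.23 0.07] [ 453.8 -176.8   27.7] 12.7 [-0.5   0.24 -0.56  0.77 -0.   -1.32]
turn 60.01 [-4.4  2.3  9.2] [ 0.32  0.7  -0.03] [ 453.8 -176.8   27.6] 13.0 [-0.5   0.24 -0.56  0.77 -0.   -1.32]
```

Touchdown at TCP z 27.7. Ease off and open.

```bash

python3 -m creep '{"delta_pos": [[0,-0.0008,0],[0,0,0],[0,0,0],[0,0,0],[0,0,0],[0,0,0]], "rotation": [[0,0,0],[0,0,0],[0,0,0],[0,0,0],[0,0,0],[0,0,0]], "gripper": [-1,-0.6,-0.3,0,0.3,0.3]}' >/dev/null; python3 st.py
python3 look.py w8
```

```text
turn 60.01 [-0.1 -0.2 -0.1] [ 0.03 -0.02  0.01] [ 453.8 -176.7   27.4] 55.6 [-0.5   0.24 -0.56  0.77 -0.   -1.32]
18.8 [ 453.8 -176.8   27.4] [[-0.7307, 0.0, -0.6827], [0.6827, -0.0, -0.7307], [-0.0, -1.0, 0.0]] [-0.2 -0.1 -0.1] [ 0.02 -0.    0.  ] 55.42041011739333 [-0.5   0.24 -0.56  0.77 -0.   -1.32]
```

View pics/w8.png

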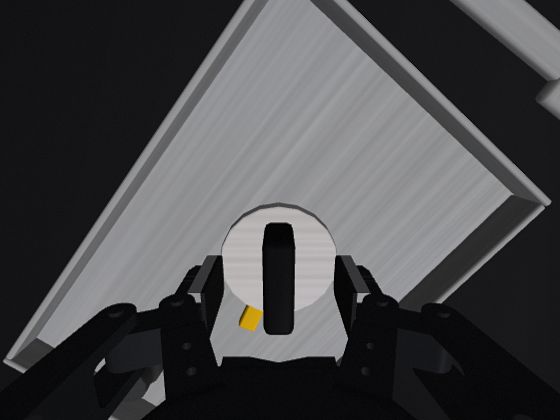

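The cap stands free in the tray, centred between the open fingers (bar at 264–295). Retreat straight up and check.

```bash

python3 -m creep '{"delta_pos": [[0,-0.01,0],[0,-0.03,0],[0,-0.05,0],[0,-0.06,0],[0,-0.05,0.05],[0,0,0.06],[0,0,0.03],[0,0,0],[0,0,0]], "rotation": [[0,0,0],[0,0,0],[0,0,0],[0,0,0],[0,0,0],[0,0,0],[0,0,0],[0,0,0],[0,0,0]], "gripper": [0.3,0.3,0.3,0.3,0.3,0.3,0.3,0.3,0.3]}' >/dev/null; python3 st.py
python3 look.py w9; python3 - <<'E'
from h import *
f=arm.get_image('scene')['frame']
cv2.imwrite('pics/s9.png',np.hstack([cv2.resize(f[205:325,80:210],(390,360)),cv2.resize(f[150:250,240:348],(389,360))]))
E
```

```text
turn 60.0 [ 0.5 -0.1 -0.7] [0.08 0.02 0.07] [ 362.3 -274.6  221.9] 55.4 [-0.79 -0.02 -0.39  1.2   0.   -1.61]
19.975 [ 362.5 -274.3  221.8] [[-0.7312, 0.0003, -0.6822], [0.6822, 0.0002, -0.7312], [-0.0001, -1.0, -0.0004]] [0.1 0.2 0.2] [-0.01 -0.03 -0.02] 55.47761359832313 [-0.79 -0.02 -0.39  1.2   0.   -1.61]
```

View pics/s9.png

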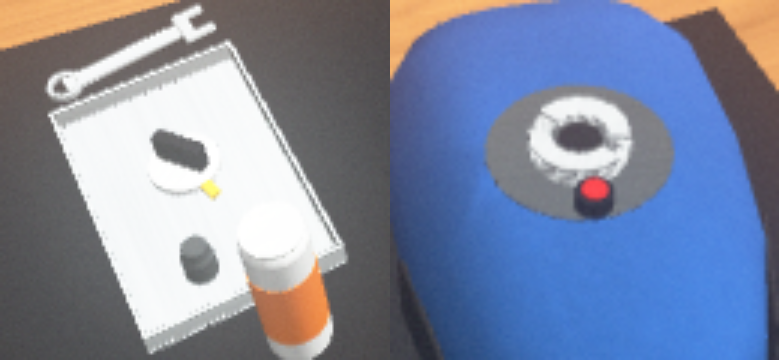

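View pics/w9.png

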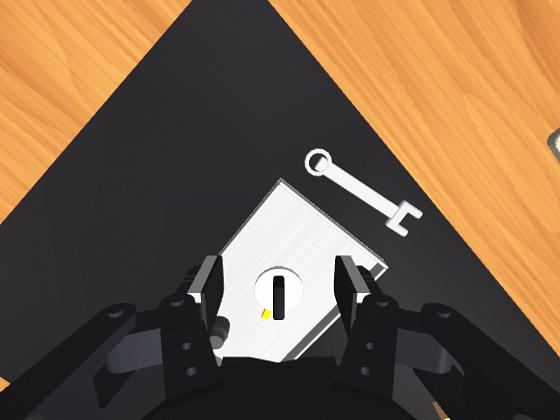

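The cap stands upright in the tray (wrist (278,290)). The socket, spray can and wrench are in place, the button is down and the robot is clear.

```bash
python3 -c "
from plant import arm
print(arm.finish_job())"; python3 st.py
```

```text
the job is handed in; nothing more can be done
None
the job is handed in; nothing more can be done
```

The cap is off the tank and standing upright in the steel tray, released, and I handed the job in at about 20 s. No verdict was reported.

- **Button:** I pushed it to its end stop, at about 207 mm fingertip height with at most about 7.5 N read between moves. It still looked down in the last picture.
- **Turn:** I gripped the bar and turned the cap about 61° anticlockwise. The resistance rose from about 0.1 to 0.38 N·m there, which I took as the stop, then I eased back 1°.
- **Lift:** The cap came up freely, with under 6 N of force read at any check.
- **Placing:** I set it down by touch about 18 mm from the tray's centre, with about 9 N at contact, then eased off and let go.

The last pictures showed the cap upright in the tray, the socket, spray can and wrench where they were, and the arm clear with about zero force.

Two readings disagreed:
- **Set-down height:** The cap touched down about 2 mm lower than I worked out from the grasp height. It had probably shifted slightly in the grip, or the arm gave a little while gripping.
- **Cap position:** The scene camera put the cap up to 6 mm from where the other two did. I went by the wrist and top views.

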